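Roll the gauge box into the inspection bay

TASK

Turn both turn buttons aside, lift the freed gate straight up out of its frame and stand it upright in the middle of the cork mat. Then push the closed red box gently along the rollers, through the open gateway, until it is fully home against the end stop of the bay, and let go of everything; do not disturb the V-block or the loupe.

Things in the scene. Friction and masses are not known exactly. Their poses are not given: they have to be found in the camera images.
- station: Fixed roller line. Origin on the table, mid gate frame; +y = travel, x across (-x side faces the robot), z up. 16 free rollers, tops z=32 mm, from y=-248 (open loading end; base plate to -260) to the bay. Side rails, inner faces x=+-45, tops z=44, guide the box. Gate posts x=+-53 to 75, y=+-16, tops z=94, with vertical slots for the gate's ends; a turn button on top of each.
- home (a point): Where box_center is when the box touches the end stop of the bay (pad faces 186 mm along y from the station's origin); fixed to the station, axes as the station's. The bay's cheeks (x=+-55 to 61 mm) and end stop stand 75 mm above the table; it is open above and towards the gate.
- button_near (a joint): Turn button on the -x post: flat dark steel bar 14 mm wide, 10 mm thick, turning about the vertical pivot_near. At 0 it lies along the station's x: outboard end 38 mm from the pivot, inboard end 30 mm, over the gate's top edge. Positive = counter-clockwise from above; stops at +-1.65 rad; friction 0.03 N m, stays where left. Clear of the gate beyond 1.2 rad, either way.
- button_far (a joint): The same on the post at the station's +x side, about pivot_far; at 0 its outboard end points to the station's +x. Same size, sign, friction and stops.
- pivot_near (a point): Pivot of button_near, half-way up its bar: 102 mm above the table, 66 mm from the line's middle, on the -x side; axes as the station's.
- pivot_far (a point): Pivot of button_far, half-way up its bar: 102 mm above the table, 66 mm from the line's middle, on the +x side; axes as the station's.
- gate_tab (a point): Centre of the black grip tab on the loose aluminium gate (0.2 kg): tab 26 mm wide (x), 12 thick (y), top 15 above this point; foot's underside 79 below it. Gate: plate 114 wide (x), 8 thick (y), top 60 above the underside, on a foot 84 (x) by 50 (y); stands by itself. At first it stands on the rollers, ends in the post slots, axes as the station's; rises 65 mm to leave them.
- box_center (a point): Centre of the closed red box (about 0.4 kg), half-way up: about 82 mm wide (x; a lid tab on the -x side sticks out further), 155 mm long (y), 50 mm high. Loose on the rollers on the loading side of the gate, y along the travel. Too wide to grasp: push its end face at the loading end. Rolls easily, with slight drag.
- mat_top (a point): Middle of the upper face of the fixed square cork mat, 130 by 130 mm, 4 mm thick; it lies on the table beyond one end of the roller line or the other.
- v_block_center (a point): Bystander: centre of the loose grey steel V-block, 40 x 42 x 34 mm, on the table between the robot and the line.
- loupe_center (a point): Bystander: centre of the loose black loupe, 33 mm across, 32 mm high, on the table between the robot and the line.
Mind the look-alikes: they are no part of the job. Of the things that look like the part that bears gate_tab, the larger one is meant.

How it is judged:
On the way, in this order (a step that is already met when the one before it is completed fails the run):
1. both turn buttons are turned aside, clear of the gate, the gate still in its frame ((value of joint button_near above 1.2 rad or value of joint button_near below -1.2 rad) and (value of joint button_far above 1.2 rad or value of joint button_far below -1.2 rad) and z of gate_tab in the frame of station below 0.12 m and horizontal distance between gate_tab and station below 0.015 m), for 0.1 s.
2. the gate stands upright in the middle of the mat, let go, while the box still waits on the loading side (horizontal distance between gate_tab and mat_top below 0.035 m and height (world z) of gate_tab below 0.089 m and angle between gate_tab's own z axis and vertical below 0.1 rad and contact force between gate and the fingers below 0.1 N and y of box_center in the frame of station below -0.05 m), for 0.2 s.
At the end, for the whole second after the job is handed in: The box lies at rest on the rollers in the bay, no more than 8 mm short of the end stop; the gate stands upright, at rest, with its middle within 35 mm of the mat's middle; both turn buttons are still turned aside (more than 0.9 rad) (y of box_center in the frame of home between -0.008 and 0.006 m and z of box_center in the frame of home between -0.006 and 0.006 m and linear speed of each of box, gate below 0.02 m/s and horizontal distance between gate_tab and mat_top below 0.035 m and height (world z) of gate_tab below 0.089 m and angle between gate_tab's own z axis and vertical below 0.1 rad and (value of joint button_near above 0.9 rad or value of joint button_near below -0.9 rad) and (value of joint button_far above 0.9 rad or value of joint button_far below -0.9 rad)); the robot touches nothing.
It fails at once if the box is slammed along (faster than 0.35 m/s) (linear speed of box above 0.35 m/s).
It fails at once if the box is tipped off the rollers (more than 0.25 rad) (angle between box_center's own z axis and vertical above 0.25 rad).
It fails at once if the gate is tipped over (more than 0.6 rad) (angle between gate_tab's own z axis and vertical above 0.6 rad).
It fails at once if the V-block is moved by more than 20 mm (distance of v_block_center from where it was at the start of the episode above 0.02 m).
It fails at once if the loupe is moved by more than 20 mm (distance of loupe_center from where it was at the start of the episode above 0.02 m).
It also fails if it takes over 72 s, if anything falls off the work surface, if the arm or the gripper's body presses on something with over 40 N, if the wrist force passes 120 N, or if a joint passes its speed limit or range.

ROBOT

A 6-joint arm with a two-finger parallel gripper is mounted at the origin on a cart in front of the work surface, level with it; the furniture and walls round the work are solid. World frame = base frame: x ahead of the robot, y to its left, z up, the work surface at z = 0. Lengths are in m, angles in rad, forces in N, time in s.
With the tool pointing down it reaches from about 0.325 to 0.85 m from the base axis. Payload 4.4 kg.
Tool frame: the origin (TCP) lies on the centre line of the jaws, within the pads' length; the fingertips stand 17 mm ahead of it and the grasp point (between the pads) lies 2 mm behind it; z points along the fingers, y is the direction in which the jaws open and shut (so a half turn about z gives the same grasp; the last joint's range is limited). The gripper opens to 94 mm and grips with 3 to 60 N. Pads are 16 mm wide; open, the fingers measure 119 mm over their backs; the gripper's body (75 mm by 177 mm) begins 78 mm behind the grasp point.
Start: joints at [-1.397, 0.207, 1.542, -0, 1.393, -0.15], TCP at [0.183, -0.545, 0.222] pointing down, gripper open.
Joint ranges: [-2.73, 2.73], [-0.86, 2.22], [0.23, 2.46], [-1.11, 4.25], [0.08, 2.63], [-2.82, 2.82]. Speed limits (rad/s): [2.79, 2.79, 3.14, 3.14, 3.14, 3.14].

INTERFACE

Orientations are given as a 3x3 rotation matrix whose columns are the frame's x, y, z axes.
In Python, from workcell import read_state, grab_frame, sign_off, recognise, mark_of gives the robot as it stands. The module is installed in compiled form; this text tells all that it offers.
- The arm moves only by the tool jog_arm, never from a script. Its argument "plan" is a list of rows, each a list of 4 numbers: the shift along the world's x, y, z in cm, then the turn about the world's z in rad. A call has 1 to 12 rows; each row shifts and turns the commanded pose from where the row before left it; what a row does not reach is not made up. A row lasts 1/12 s, in which the tool goes at most 41.7 mm and 7.16 degrees, less where a joint would pass 70% of its speed; a pose out of reach is approached as far as the arm can. A call with a gripper value outside its range is refused whole. "hand" is the closure, from 0 (fully open) to 1 (shut), set as the call begins (left out, the last holds). The fingers move at their own pace and stop on an object; "newtons" is the grip in N (left out, the last holds). Time passes only in rows, so rows that do not move let the fingers close. It gives the time, the measured TCP pose, the force and the opening at its end, in the units of the state.
- read_state(): the state, without advancing time (a new reading comes with each control period).
- grab_frame(name): name is "scene" or "top"; returns a dict with "color" (420x560x3 uint8, blue, green, red), "fx", "fy", "cx", "cy" (pixels), "dist" ([k1, k2, p1, p2, k3] as OpenCV has them; the pictures are not rectified), "T" (4x4, takes a point from camera to world coordinates). Camera axes: x right, y up, looking along -z (the intrinsics and any distortion apply to the point x, -y, -z); pixel columns grow to the right and rows downward; lengths in m; the calibration is good to about 2 mm. A picture is of the moment at which its call begins. There is no depth.
- sign_off(): hands the job in, once; it reports no verdict.
Trained networks look in the newest picture that a camera, given by its name, has taken for a name from the list of things; names that differ only in an ending like _2 or _b are one class to them, and where a whole thing is asked for, a point or a joint stands for the part that bears it (a point fixed in the world has none). Each returns a list of dicts, best first, with "conf" (0 to 1); they miss things now and then, are a little off and sometimes report something else, mostly with a low value. They report only what shows in the picture. A call takes as long as a camera call. They do not tell look-alikes from the thing itself.
- recognise(name, camera): "rect" ([left, top, width, height] in pixels, round what is visible of it).
- mark_of(name, camera): "at" ([row, column] in pixels: a listed point, or the origin of a listed thing).
The state is a dict: "time_s": time; "joint_pos": joint angles; "joint_velocities": joint speeds; "effort": joint torques, N m; "ee_pos": TCP position; "tool_rot": TCP orientation; "ft_force": force on the tool from outside, world axes, zero at the start; "ft_torque": the same for the moment, N m; "gripper_width": finger opening in m.
Only numpy, scipy, OpenCV 4.12 (cv2) and the standard library are available. Lean on these libraries where they do the work, as an engineer would, in place of code of your own. Each camera call takes 0.05 s, during which the arm holds its last target.

## Working session

There is one attempt and no reset: what is moved stays moved. The work goes in short steps, Python scripts to look and compute and a tool call to move; the robot and the scene stay as the last step left them, time stands still between calls to the robot, and variables do not carry over. Pictures are saved under pics/ and viewed, and the job is handed in when it is done.

Besides the shell and the picture viewer there is one more tool, called after "Call:" by a JSON object that holds its "method" and its "body". jog_arm: Moves the arm, as the interface text tells. Its arguments: {"type":"object","properties":{"plan":{"type":"array","items":{"type":"array","items":{"type":"number"}}},"hand":{"type":"number"},"newtons":{"type":"number"}},"required":["plan"]}

```bash
mkdir -p pics
python3 - <<'E'
from workcell import *
import cv2
s=read_state();print(s['time_s'],s['ee_pos'],s['tool_rot'],s['gripper_width'])
for c in('scene','top'):
    f=grab_frame(c);cv2.imwrite(f'pics/{c}0.png',f['color']);print(c,f['fx'],f['fy'],f['cx'],f['cy'],f['dist'],f['T'])
    for n in['station','home','pivot_near','pivot_far','gate_tab','box_center','mat_top','v_block_center','loupe_center']:
        print(n,[(round(m['conf'],2),[round(v) for v in m['at']]) for m in mark_of(n,c)][:4])
E
```

```text
0.0 [ 0.18280526 -0.54436844  0.22130017] [[ 9.48034153e-01  3.18168359e-01 -3.74664018e-04]
 [ 3.18168392e-01 -9.48031661e-01  2.20065754e-03]
 [ 3.44986248e-04 -2.20550476e-03 -9.99997508e-01]] 0.09413320064500906
scene 417.87391478906693 417.87391478906693 283.5277180914467 210.20809622445543 [-0.00039816  0.          0.          0.          0.        ] [[-0.87163132  0.27672979 -0.40457318  0.13900107]
 [-0.49010938 -0.47994241  0.72763183  0.79311257]
 [ 0.00718558  0.8325118   0.55396071  0.66038662]
 [ 0.          0.          0.          1.        ]]
station [(0.97, [250, 272])]
home [(0.7, [256, 252])]
pivot_near []
pivot_far [(0.6, [209, 246]), (0.26, [215, 274])]
gate_tab [(0.81, [220, 201]), (0.73, [214, 275]), (0.22, [184, 354])]
box_center [(0.85, [204, 294])]
mat_top [(0.74, [186, 357])]
v_block_center [(0.87, [224, 365])]
loupe_center []
top 542.9024019146441 542.9024019146441 274.90505403989033 207.43065556092014 [-0.14876988  0.          0.          0.          0.        ] [[-1.09153481e-02  9.89323408e-01 -1.45327387e-01  3.59419134e-01]
 [-9.99940076e-01 -1.09210831e-02  7.58362078e-04  3.68212415e-02]
 [-8.36867125e-04  1.45326956e-01  9.89383331e-01  1.40821242e+00]
 [ 0.00000000e+00  0.00000000e+00  0.00000000e+00  1.00000000e+00]]
station [(0.82, [213, 252])]
home [(0.72, [210, 208])]
pivot_near [(0.69, [233, 250]), (0.47, [277, 333])]
pivot_far [(0.81, [178, 252])]
gate_tab [(0.81, [207, 249])]
box_center [(0.77, [206, 300])]
mat_top [(0.88, [233, 404])]
v_block_center [(0.72, [281, 330])]
loupe_center [(0.54, [281, 228])]
```

View pics/scene0.png

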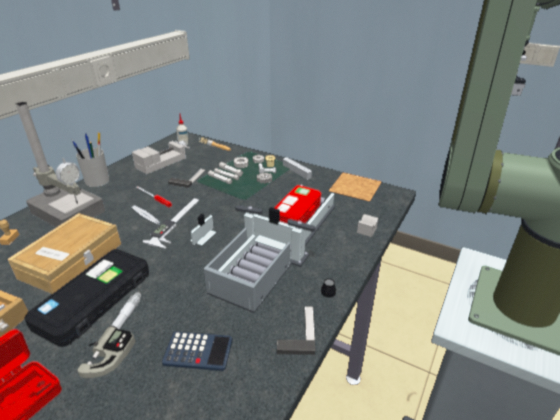

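View pics/top0.png

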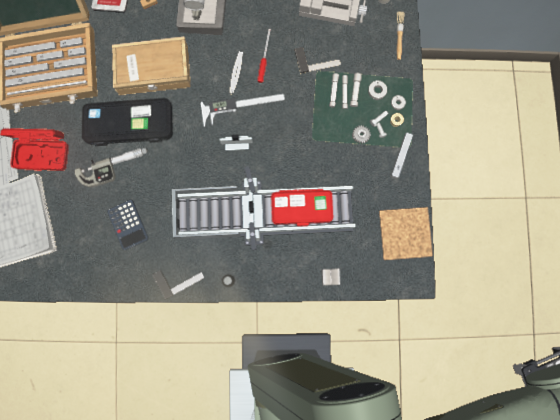

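```bash
cat > h.py <<'E'
import numpy as np,cv2
from workcell import *
def ray(f,r,c):
    K=np.array([[f['fx'],0,f['cx']],[0,f['fy'],f['cy']],[0,0,1]])
    u=cv2.undistortPoints(np.array([[[c,r]]],float),K,np.array(f['dist'],float))[0,0]
    T=np.array(f['T']);return T[:3,3],T[:3,:3]@np.array([u[0],-u[1],-1.])
def at(f,r,c,z):
    o,d=ray(f,r,c);return o+d*(z-o[2])/d[2]
def proj(f,P):
    K=np.array([[f['fx'],0,f['cx']],[0,f['fy'],f['cy']],[0,0,1]])
    T=np.array(f['T']);p=(np.array(P,float).reshape(-1,3)-T[:3,3])@T[:3,:3]
    p=p*[1,-1,-1]
    return cv2.projectPoints(p.reshape(-1,1,3),np.zeros(3),np.zeros(3),K,np.array(f['dist'],float))[0][:,0]
def crop(f,x0,y0,x1,y1,s,name):
    im=cv2.resize(f['color'][y0:y1,x0:x1],None,fx=s,fy=s,interpolation=cv2.INTER_CUBIC);cv2.imwrite('pics/'+name,im)
E
python3 - <<'E'
from h import *
f=grab_frame('top');g=grab_frame('scene')
crop(f,165,125,365,255,4,'topc.png');crop(g,180,140,400,305,3.6,'scenec.png')
for n,r,c,z in[('near',233,250,.102),('far',178,252,.102),('tab',207,249,.111),('box',206,300,.057),('mat',233,404,.004),('v',281,330,.017),('l',281,228,.016),('st',213,252,0),('home',210,208,.057)]:print(n,at(f,r,c,z).round(4))
E
```

```text
near [0.4895 0.0967 0.102 ]
far [0.6249 0.0912 0.102 ]
tab [0.5517 0.0984 0.111 ]
box [ 0.5608 -0.0274  0.057 ]
mat [ 0.4943 -0.3016  0.004 ]
v [ 0.3726 -0.1027  0.017 ]
l [0.3755 0.1575 0.016 ]
st [0.5522 0.0959 0.    ]
home [0.5532 0.2044 0.057 ]
```

View pics/topc.png

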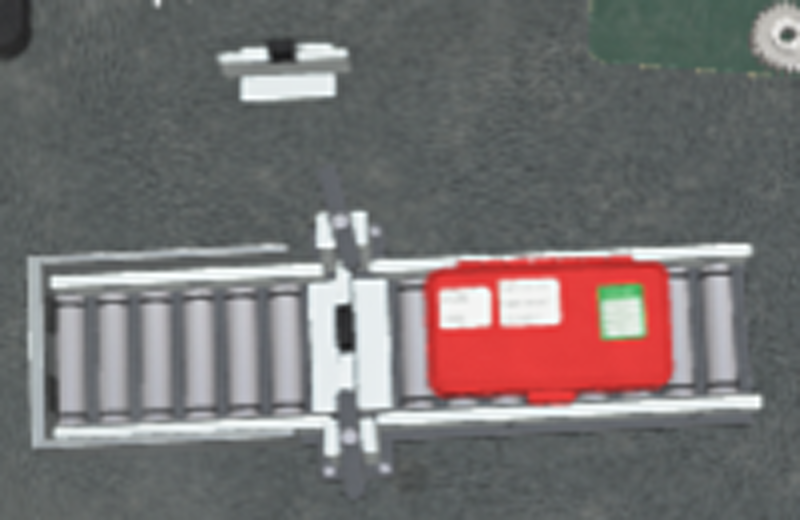

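View pics/scenec.png

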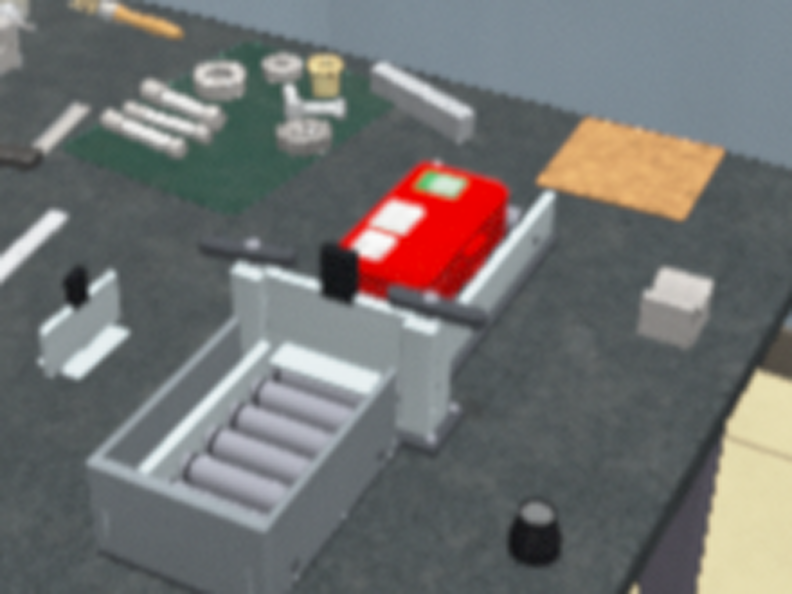

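Run:
```python
from h import *
f=grab_frame('top');g=grab_frame('scene')
C=lambda x,y,z:at(f,125+(y-0)/4-.4,165+x/4-.4,z).round(4)
for n,x,y,z in[('near',348,436,.109),('far',340,220,.109),('farbarend',328,172,.107),('nearbarend out',353,492,.107),('near in',345,398,.107),('far in',343,268,.107),('railnear in end',762,397,.044),('railfar in end',752,256,.044),('railnear in start',380,419,.044),('railfar in start',372,272,.044),('stopfar',28,258,.075),('stopnear',35,447,.075),
 ('tabc',346,327,.126),('boxBL',430,272,.082),('boxTL',668,262,.082),('b',672,388,.082),('b',430,392,.082),
 ('matTL',(379.5-165)*4,(210.5-125)*4,.004),('matTR',(430-165)*4,(207.5-125)*4,.004),('matBL',(383.5-165)*4,(260-125)*4,.004),('matBR',(432-165)*4,(258-125)*4,.004)]:print(n,C(x,y,z))
# scene pivot screws
S=lambda x,y,z:at(g,140+y/3.6-.4,180+x/3.6-.4,z).round(4)
print('sc far',S(252,243,.109),'near',S(431,297,.109),'tab',S(341,252,.126))
print(f['T'])
```

```text
near [0.4873 0.0925 0.109 ]
far [0.6195 0.0968 0.109 ]
farbarend [0.65   0.1041 0.107 ]
nearbarend out [0.4537 0.0898 0.107 ]
near in [0.5105 0.0943 0.107 ]
far in [0.5902 0.0952 0.107 ]
railnear in end [ 0.5155 -0.1672  0.044 ]
railfar in end [ 0.6063 -0.1637  0.044 ]
railnear in start [0.5043 0.075  0.044 ]
railfar in start [0.5985 0.0795 0.044 ]
stopfar [0.6046 0.2945 0.075 ]
stopnear [0.4856 0.2881 0.075 ]
tabc [0.551  0.0927 0.126 ]
boxBL [0.5915 0.0424 0.082 ]
boxTL [ 0.5962 -0.1055  0.082 ]
b [ 0.5174 -0.1059  0.082 ]
b [0.5166 0.0431 0.082 ]
matTL [ 0.5556 -0.2378  0.004 ]
matTR [ 0.562  -0.3737  0.004 ]
matBL [ 0.4257 -0.2437  0.004 ]
matBR [ 0.4286 -0.3725  0.004 ]
sc far [0.619  0.0979 0.109 ] near [0.4864 0.0936 0.109 ] tab [0.549  0.0996 0.126 ]
[[-1.09153481e-02  9.89323408e-01 -1.45327387e-01  3.59419134e-01]
 [-9.99940076e-01 -1.09210831e-02  7.58362078e-04  3.68212415e-02]
 [-8.36867125e-04  1.45326956e-01  9.89383331e-01  1.40821242e+00]
 [ 0.00000000e+00  0.00000000e+00  0.00000000e+00  1.00000000e+00]]
```

Gate candidates in the top picture are the one in the frame at row 207, col 249 and a smaller loose one at row 137, col 236. The first is larger and sits in the posts, so it is the one meant, and the enlarged crop confirms it. The station origin is about (0.553, 0.095) with yaw about +0.04, and the pivots measure 132 mm apart as specified. The mat middle is about (0.493, -0.307).

Call:
{"method": "jog_arm", "body": {"plan": [[1.25,2.75,0,-0.024],[1.25,2.75,0,-0.024],[1.25,2.75,0,-0.024],[1.25,2.75,0,-0.024],[1.25,2.75,0,-0.024],[1.25,2.75,0,-0.024],[1.25,2.75,0,-0.024],[1.25,2.75,0,-0.024],[1.25,2.75,0,-0.024],[1.25,2.75,0,-0.024],[1.25,2.75,0,-0.024],[1.25,2.75,0,-0.02]], "hand": 1, "newtons": 20}}

```text
time_s: 2.2
ee_pos: [0.3333, -0.2138, 0.2227]
tool_rot: [[0.999, 0.038, 0.001], [0.038, -0.999, -0.001], [0.001, 0.001, -1.0]]
ft_force: [1.3, 0.1, -0.7]
gripper_width: 0.0173
```

Call:
{"method": "jog_arm", "body": {"plan": [[1.25,2.7,0,0],[1.25,2.7,0,0],[1.25,2.7,0,0],[1.25,2.7,0,0],[1.25,2.7,0,0],[1.25,2.7,0,0],[1.25,2.7,0,0],[1.25,2.7,0,0],[1.25,2.7,0,0],[1.25,2.4,-1,0],[0,0,-1,0],[0,0,0,0]]}}

```text
time_s: 3.2
ee_pos: [0.4564, 0.0528, 0.2003]
tool_rot: [[0.999, 0.043, -0.005], [0.043, -0.999, -0.0], [-0.005, -0.0, -1.0]]
ft_force: [0.5, 1.2, -0.5]
gripper_width: 0.0003
```

Call:
{"method": "jog_arm", "body": {"plan": [[0.4,0,-2,0],[0,0,-2,0],[0,0,-2,0],[0,0,-1.5,0],[0,0,-1,0],[0,0,0,0],[0,0,0,0]]}}

```text
time_s: 3.78
ee_pos: [0.4616, 0.0511, 0.1175]
tool_rot: [[0.999, 0.039, -0.001], [0.039, -0.999, -0.0], [-0.001, 0.0, -1.0]]
ft_force: [0.2, -0.1, -0.0]
gripper_width: 0.0006
```

Call:
{"method": "jog_arm", "body": {"plan": [[-0.1,0.8,-0.25,0],[-0.1,0.8,0,0],[-0.2,0.8,0,0],[-0.2,0.8,0,0],[-0.2,0.8,0,0],[0.1,0.75,0,0],[0.15,0.75,0,0],[0.4,0.5,0,0],[0.4,0.4,0,0],[0.4,0.4,0,0],[0,0,0,0],[0,0,0,0]]}}

```text
time_s: 4.78
ee_pos: [0.4689, 0.1202, 0.1148]
tool_rot: [[0.999, 0.04, 0.0], [0.04, -0.999, 0.0], [0.0, -0.0, -1.0]]
ft_force: [-0.6, -0.6, 0.4]
gripper_width: 0.0004
```

Run:
```python
from h import *
f=grab_frame('top');g=grab_frame('scene')
crop(g,180,140,400,305,3.6,'s1.png')
```

```text
(no output)
```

View pics/s1.png

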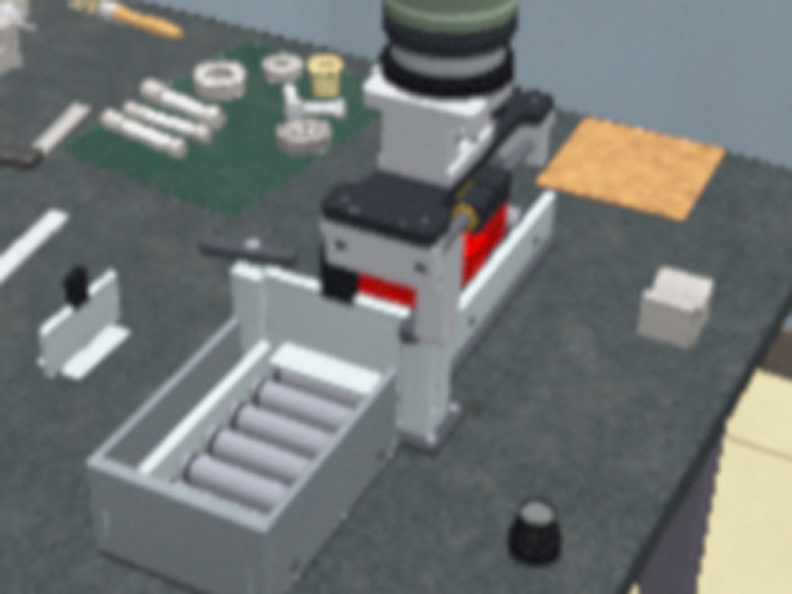

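Call:
{"method": "jog_arm", "body": {"plan": [[-0.4,0,0.5,0],[-0.3,0,2,0],[0,0,2,0],[0,0,2,0],[2,-0.8,0,0],[3,-1,0,0],[3,-1,0,0],[3,-1,0,0],[3,-1,0,0],[3,-1,0,0],[1.7,-0.2,0,0],[0,0,0,0]]}}

```text
time_s: 5.88
ee_pos: [0.6513, 0.0582, 0.1802]
tool_rot: [[0.999, 0.038, 0.002], [0.038, -0.999, -0.0], [0.002, 0.0, -1.0]]
ft_force: [0.2, -0.4, -0.4]
gripper_width: 0.0007
```

Call:
{"method": "jog_arm", "body": {"plan": [[0,0,-1.5,0],[0,0,-2,0],[0,0,-1.5,0],[0,0,-1,0],[0,0,0,0],[0,0,0,0]]}}

```text
time_s: 6.38
ee_pos: [0.6476, 0.0601, 0.1198]
tool_rot: [[0.999, 0.04, -0.001], [0.04, -0.999, 0.0], [-0.001, -0.0, -1.0]]
ft_force: [0.0, -0.1, 0.5]
gripper_width: 0.0004
```

Call:
{"method": "jog_arm", "body": {"plan": [[0,0,-0.5,0],[0.1,0.8,0,0],[0.1,0.8,0,0],[0.1,0.8,0,0],[0.1,0.7,0,0],[0.1,0.7,0,0],[-0.1,0.75,0,0],[-0.3,0.75,0,0],[-0.4,0.5,0,0],[-0.4,0.4,0,0],[-0.4,0.4,0,0],[0,0,0,0]]}}

```text
time_s: 7.38
ee_pos: [0.6363, 0.127, 0.1148]
tool_rot: [[0.999, 0.041, -0.001], [0.041, -0.999, 0.001], [-0.001, -0.001, -1.0]]
ft_force: [0.1, -0.5, 0.1]
gripper_width: 0.0003
```

Call:
{"method": "jog_arm", "body": {"plan": [[0,0,0,0],[0.4,0,0.5,0],[0.3,0,2,0],[0,0,2,0],[0,0,2,0],[0,0,2,0],[-1,0,2,0],[-2,-3,0,0],[-2,-3,0,0],[0,-3,0,0],[0,-3,0,0],[0,0,0,0]]}}

```text
time_s: 8.38
ee_pos: [0.5946, 0.0006, 0.2207]
tool_rot: [[0.999, 0.034, 0.001], [0.034, -0.999, -0.003], [0.001, 0.003, -1.0]]
ft_force: [-0.2, 0.4, -0.1]
gripper_width: 0.0003
```

Run:
```python
from h import *
f=grab_frame('top');g=grab_frame('scene')
crop(g,180,140,400,305,3.6,'s2.png');crop(f,165,125,365,255,4,'t2.png')
```

```text
(no output)
```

View pics/s2.png

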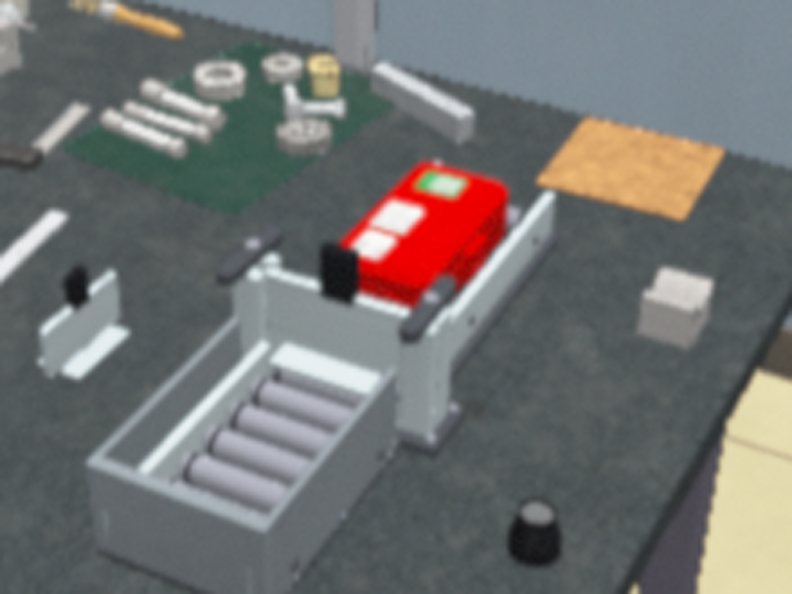

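View pics/t2.png

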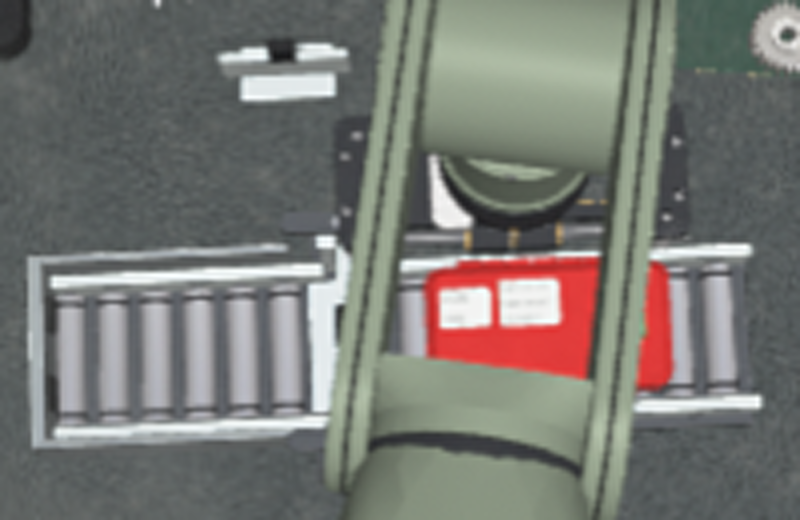

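Call:
{"method": "jog_arm", "body": {"plan": [[-1,2.4,0,0.004],[-1,2.4,0,0],[-1,2.4,0,0],[-1.25,2.2,0,0],[0,0,-1.5,0],[0,0,-2,0],[0,0,-2,0],[0,0,0,0],[0,0,0,0]], "hand": 0.5}}

```text
time_s: 9.23
ee_pos: [0.5509, 0.101, 0.1639]
tool_rot: [[0.999, 0.045, -0.003], [0.045, -0.999, 0.0], [-0.003, -0.001, -1.0]]
ft_force: [1.0, -0.5, 0.1]
gripper_width: 0.0471
```

Run:
```python
from h import *
g=grab_frame('scene')
print(read_state()['ee_pos'])
crop(g,180,140,400,305,3.6,'s3.png')
```

```text
[0.55214193 0.1007463  0.16532733]
```

View pics/s3.png

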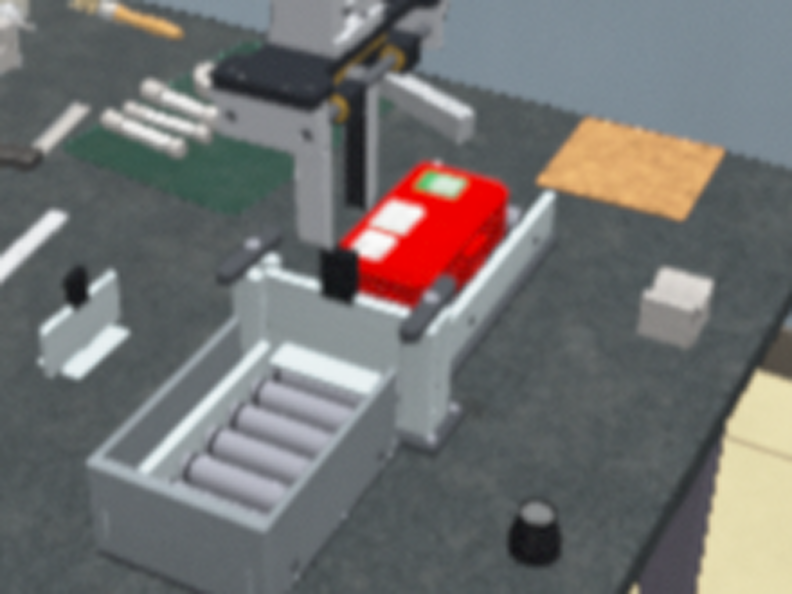

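Call:
{"method": "jog_arm", "body": {"plan": [[0,-0.5,-1.2,0],[0,0,-1.2,0],[0,0,-1.2,0],[0,0,-1,0],[0,0,-0.6,0],[0,0,0,0],[0,0,0,0]]}}

```text
time_s: 9.87
ee_pos: [0.5515, 0.0948, 0.1122]
tool_rot: [[0.999, 0.044, -0.001], [0.044, -0.999, 0.0], [-0.001, -0.0, -1.0]]
ft_force: [0.1, -0.1, 1.0]
gripper_width: 0.0468
```

Run:
```python
from h import *
g=grab_frame('scene')
print(read_state()['ee_pos'])
crop(g,180,140,400,305,3.6,'s4.png')
```

```text
[0.5520966  0.09485722 0.11292733]
```

View pics/s4.png

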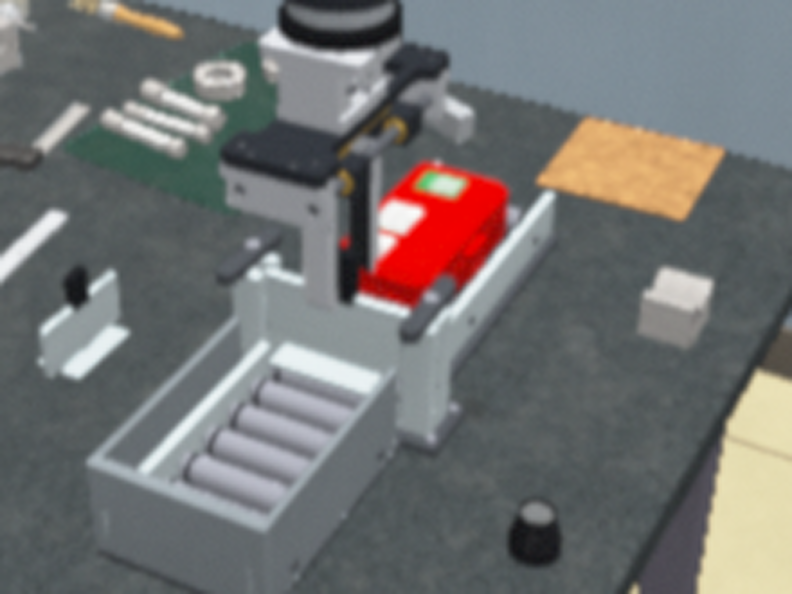

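Call:
{"method": "jog_arm", "body": {"plan": [[0,0,0,0],[0,0,0,0],[0,0,0,0],[0,0,0,0],[0,0,0,0],[0,0,0,0]], "hand": 1, "newtons": 20}}

```text
time_s: 10.42
ee_pos: [0.552, 0.0949, 0.1131]
tool_rot: [[0.999, 0.044, 0.0], [0.044, -0.999, 0.0], [0.0, -0.0, -1.0]]
ft_force: [1.4, 0.9, 1.0]
gripper_width: 0.0118
```

Gripped at 12 mm, which is the tab's thickness, and the side force is small. Lifting slowly.

Call:
{"method": "jog_arm", "body": {"plan": [[0,0,0.5,0],[0,0,0.8,0],[0,0,0.8,0],[0,0,0.8,0],[0,0,0.8,0],[0,0,0.8,0],[0,0,0.8,0],[0,0,0.8,0],[0,0,0.8,0],[0,0,0.8,0],[0,0,0,0]], "newtons": 30}}

```text
time_s: 11.33
ee_pos: [0.5533, 0.0949, 0.1923]
tool_rot: [[0.999, 0.044, 0.004], [0.044, -0.999, 0.0], [0.004, 0.0, -1.0]]
ft_force: [0.5, 0.5, -1.4]
gripper_width: 0.0118
```

Run:
```python
from h import *
g=grab_frame('scene')
print(read_state()['ee_pos'],read_state()['ft_force'])
crop(g,180,140,400,305,3.6,'s5.png')
```

```text
[0.55283635 0.09487205 0.19133737] [ 0.80085575 -0.51952625 -2.17154261]
```

View pics/s5.png

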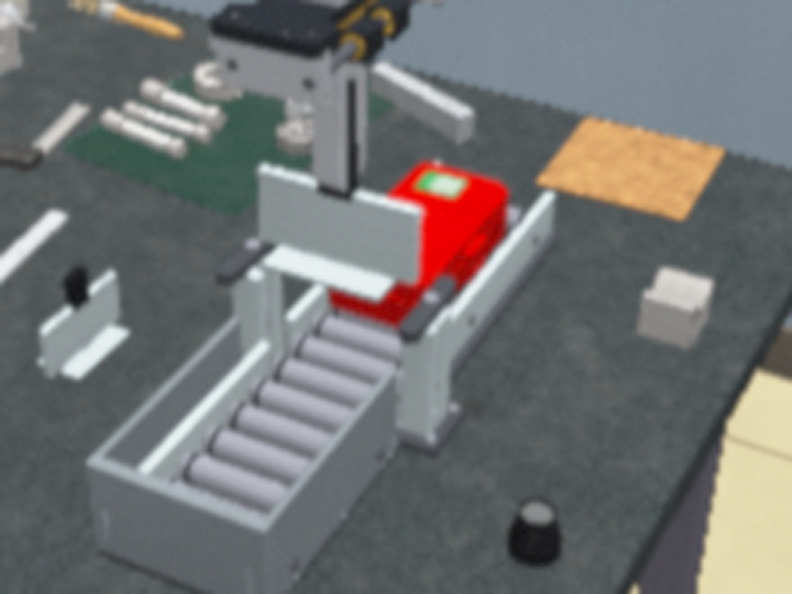

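Call:
{"method": "jog_arm", "body": {"plan": [[0,0,1.5,0],[0,0,2,0],[0,-0.5,0.5,0],[-0.2,-1.5,0,0],[-0.3,-2,0,0],[-0.3,-2,0,0],[-0.3,-2,0,0],[-0.3,-2,0,0],[-0.3,-2,0,0],[-0.3,-2,0,0],[-0.3,-2,0,0],[-0.3,-2,0,0]]}}

```text
time_s: 12.38
ee_pos: [0.5252, -0.0863, 0.229]
tool_rot: [[0.999, 0.044, -0.001], [0.044, -0.999, 0.0], [-0.001, -0.0, -1.0]]
ft_force: [-1.2, 0.3, -2.8]
gripper_width: 0.0119
```

Call:
{"method": "jog_arm", "body": {"plan": [[-0.3,-2,0,0],[-0.3,-2,0,0],[-0.4,-2,0,0],[-0.4,-2,0,0],[-0.4,-2,0,0],[-0.4,-2,0,0],[-0.4,-2,0,0],[-0.4,-2,0,0],[-0.4,-2,0,0],[-0.2,-2.2,0,0],[0,-2,0,0],[0,0,0,0]]}}

```text
time_s: 13.38
ee_pos: [0.489, -0.311, 0.229]
tool_rot: [[0.999, 0.04, -0.001], [0.04, -0.999, -0.002], [-0.001, 0.002, -1.0]]
ft_force: [0.2, 0.5, -2.6]
gripper_width: 0.0115
```

Run:
```python
from h import *
g=grab_frame('scene')
s=read_state();print(s['ee_pos'],s['tool_rot'])
crop(g,280,100,440,260,3.7,'s6.png')
m=mark_of('mat_top','scene');print(m, [at(g,*k['at'],.004) for k in m])
```

```text
[ 0.48911927 -0.30883001  0.22891622] [[ 9.99162153e-01  4.09139180e-02 -1.02142364e-03]
 [ 4.09144370e-02 -9.99162532e-01  4.92528953e-04]
 [-1.00041694e-03 -5.33907263e-04 -9.99999357e-01]]
[{'at': [183.7, 355.7], 'conf': 0.72}] [array([ 0.49559462, -0.3134006 ,  0.004     ])]
```

View pics/s6.png

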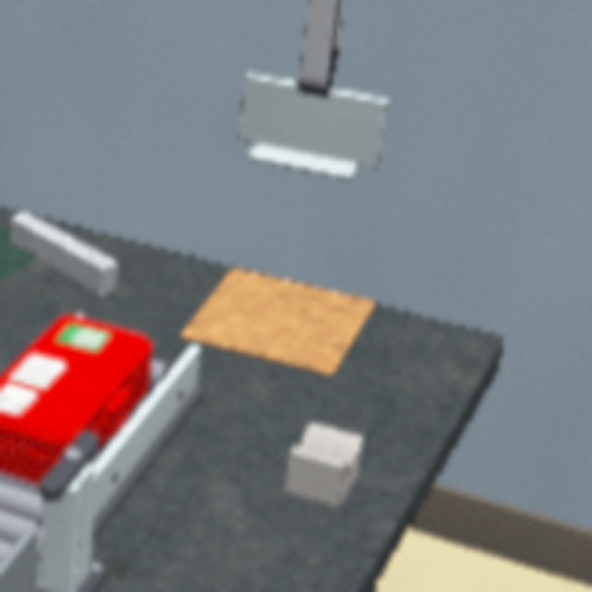

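Call:
{"method": "jog_arm", "body": {"plan": [[0.2,0,-1.5,0],[0.2,0,-2,0],[0,0,-2,0],[0,0,-2,0],[0,0,-2,0],[0,0,-2,0],[0,0,-1.2,0],[0,0,-0.8,0],[0,0,-0.3,0],[0,0,0,0],[0,0,0,0]]}}

```text
time_s: 14.4
ee_pos: [0.4947, -0.3075, 0.093]
tool_rot: [[0.999, 0.044, 0.001], [0.044, -0.999, -0.001], [0.001, 0.001, -1.0]]
ft_force: [0.7, -0.7, -1.7]
gripper_width: 0.0121
```

Call:
{"method": "jog_arm", "body": {"plan": [[0,0,-0.2,0],[0,0,-0.2,0],[0,0,-0.1,0],[0,0,0,0],[0,0,0,0]]}}

```text
time_s: 14.82
ee_pos: [0.494, -0.3072, 0.0871]
tool_rot: [[0.999, 0.044, 0.0], [0.044, -0.999, -0.0], [0.0, 0.0, -1.0]]
ft_force: [0.5, -0.0, -2.5]
gripper_width: 0.0119
```

Call:
{"method": "jog_arm", "body": {"plan": [[0,0,-0.1,0],[0,0,-0.1,0],[0,0,0,0],[0,0,0,0]]}}

```text
time_s: 15.15
ee_pos: [0.4941, -0.3073, 0.0852]
tool_rot: [[0.999, 0.044, 0.0], [0.044, -0.999, -0.0], [0.0, 0.0, -1.0]]
ft_force: [-0.3, -0.6, -0.8]
gripper_width: 0.0118
```

Call:
{"method": "jog_arm", "body": {"plan": [[0,0,-0.05,0],[0,0,0,0]]}}

```text
time_s: 15.32
ee_pos: [0.4942, -0.3073, 0.0852]
tool_rot: [[0.999, 0.044, 0.0], [0.044, -0.999, -0.0], [0.0, 0.0, -1.0]]
ft_force: [-0.4, 0.9, 3.3]
gripper_width: 0.012
```

Call:
{"method": "jog_arm", "body": {"plan": [[0,0,0,0],[0,0,0,0],[0,0,0,0],[0,0,0,0],[0,0,0,0],[0,0,0.6,0],[0,0,1.5,0],[0,0,2,0],[0,0,2,0],[0,0,2,0],[0,0,2,0],[0,0,0,0]], "hand": 0.5}}

```text
time_s: 16.32
ee_pos: [0.4965, -0.3092, 0.1909]
tool_rot: [[0.999, 0.044, 0.008], [0.044, -0.999, -0.006], [0.007, 0.007, -1.0]]
ft_force: [1.3, -0.2, 0.9]
gripper_width: 0.0469
```

Run:
```python
from h import *
g=grab_frame('scene');f=grab_frame('top')
s=read_state();print(s['ee_pos'])
crop(g,230,100,440,260,3.7,'s7.png');crop(f,280,130,450,280,4.,'t7.png')
```

```text
[ 0.49439575 -0.3075222   0.18630449]
```

View pics/s7.png

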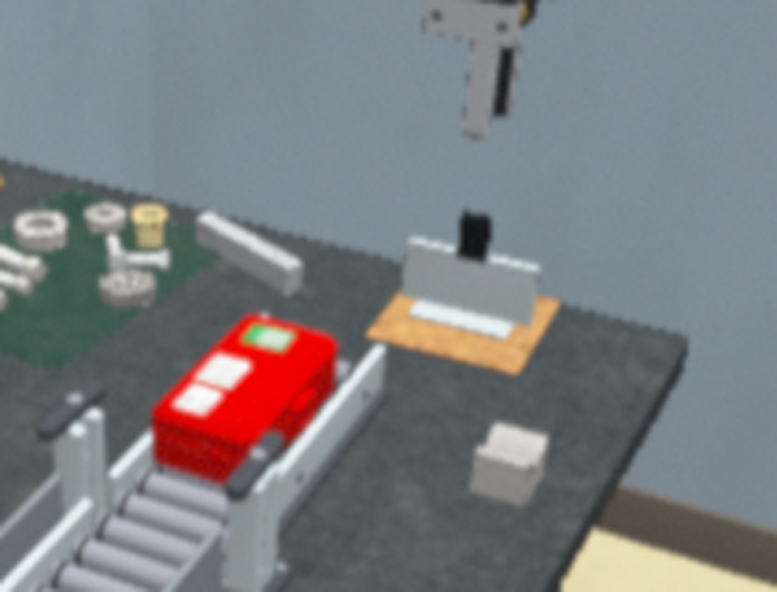

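View pics/t7.png

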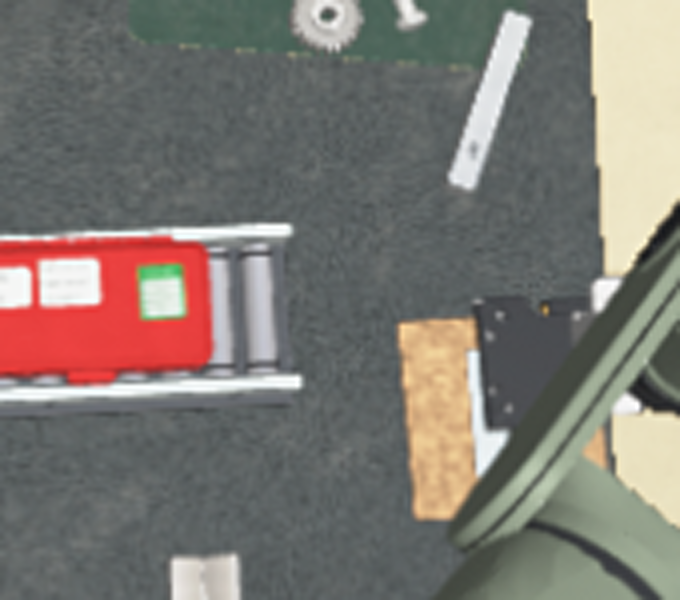

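Call:
{"method": "jog_arm", "body": {"plan": [[0,0.5,0.3,0],[0.7,1.6,0,0],[0.9,2,0,0],[0.9,2,0,0],[0.9,2,0,0],[0.9,2,0,0],[0.9,2,0,0],[0.9,2,0,0],[0.7,1.2,0,0],[0,0,0,0],[0,0,0,0]], "hand": 1, "newtons": 20}}

```text
time_s: 17.33
ee_pos: [0.5614, -0.1536, 0.1873]
tool_rot: [[0.999, 0.045, -0.002], [0.045, -0.999, 0.0], [-0.002, -0.0, -1.0]]
ft_force: [0.1, -0.1, 0.3]
gripper_width: 0.0009
```

Call:
{"method": "jog_arm", "body": {"plan": [[0,0,-1.5,0],[0,0,-2,0],[0,0,-2,0],[0,0,-2,0],[0,0,-1.5,0],[0,0,-1,0],[0,0,0,0],[0,0,0,0]]}}

```text
time_s: 18.0
ee_pos: [0.5614, -0.1548, 0.0881]
tool_rot: [[0.999, 0.043, -0.001], [0.043, -0.999, 0.0], [-0.001, -0.0, -1.0]]
ft_force: [0.6, 0.7, 1.3]
gripper_width: 0.0004
```

Run:
```python
from h import *
g=grab_frame('scene')
s=read_state();print(s['ee_pos'])
crop(g,230,100,440,260,3.7,'s8.png')
```

```text
[ 0.5622465  -0.15499888  0.08908126]
```

View pics/s8.png

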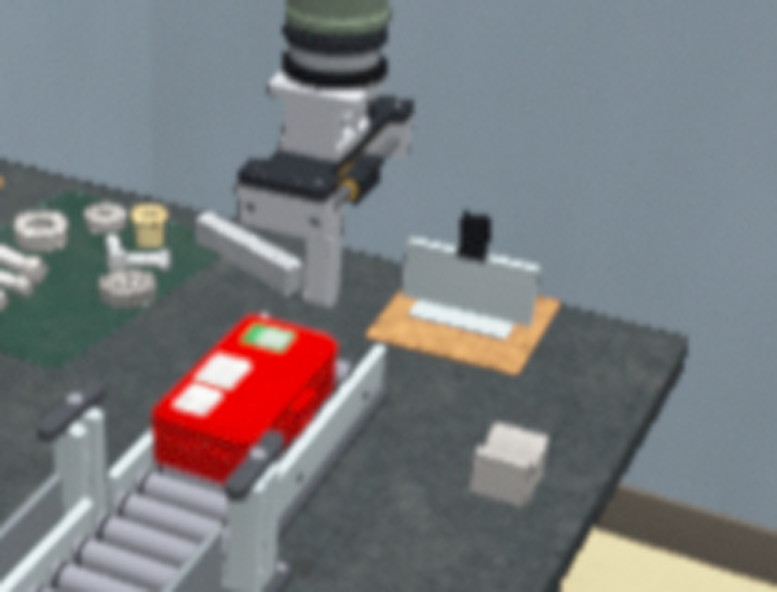

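Call:
{"method": "jog_arm", "body": {"plan": [[0,0,-1,0],[0,0,-1,0],[0,0,-0.4,0],[0,0.6,0,0],[0,0.6,0,0],[0,0.6,0,0],[0,0.4,0,0],[0,0.4,0,0],[0,0.4,0,0],[0,0.4,0,0],[0,0.4,0,0],[-0.02,0.4,0,0]]}}

```text
time_s: 19.05
ee_pos: [0.5619, -0.1121, 0.0647]
tool_rot: [[0.999, 0.044, 0.0], [0.044, -0.999, -0.001], [0.0, 0.001, -1.0]]
ft_force: [-0.3, -1.4, 1.1]
gripper_width: 0.0005
```

Run:
```python
from h import *
g=grab_frame('scene')
s=read_state();print(s['ee_pos'],s['ft_force'])
crop(g,230,100,440,260,3.7,'s9.png')
```

```text
[ 0.56176747 -0.11122749  0.06460265] [-0.55522822  0.04477105 -0.33931947]
```

View pics/s9.png

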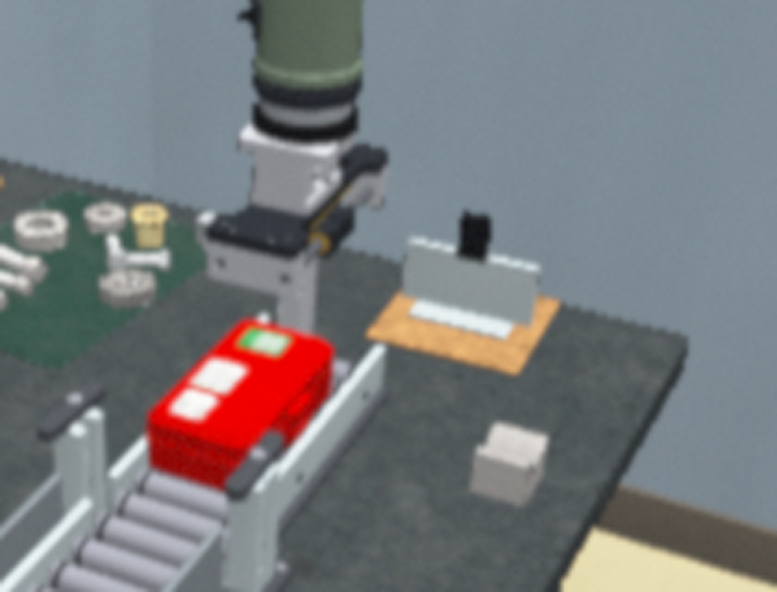

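Call:
{"method": "jog_arm", "body": {"plan": [[-0.02,0.5,0,0],[-0.03,0.6,0,0],[-0.03,0.7,0,0],[-0.03,0.8,0,0],[-0.03,0.8,0,0],[-0.03,0.8,0,0],[-0.03,0.8,0,0],[-0.03,0.8,0,0],[-0.03,0.8,0,0],[-0.03,0.8,0,0],[-0.03,0.8,0,0],[-0.03,0.8,0,0]]}}

```text
time_s: 20.1
ee_pos: [0.5583, -0.0213, 0.0645]
tool_rot: [[0.999, 0.044, 0.0], [0.044, -0.999, -0.0], [0.0, 0.0, -1.0]]
ft_force: [0.9, -1.6, -0.3]
gripper_width: 0.0007
```

Run:
```python
from h import *
g=grab_frame('scene')
s=read_state();print(s['ee_pos'],s['ft_force'])
crop(g,180,120,400,285,3.6,'s10.png')
```

```text
[ 0.5578079  -0.0197821   0.06435334] [0.23214378 1.31681666 0.35695144]
```

View pics/s10.png

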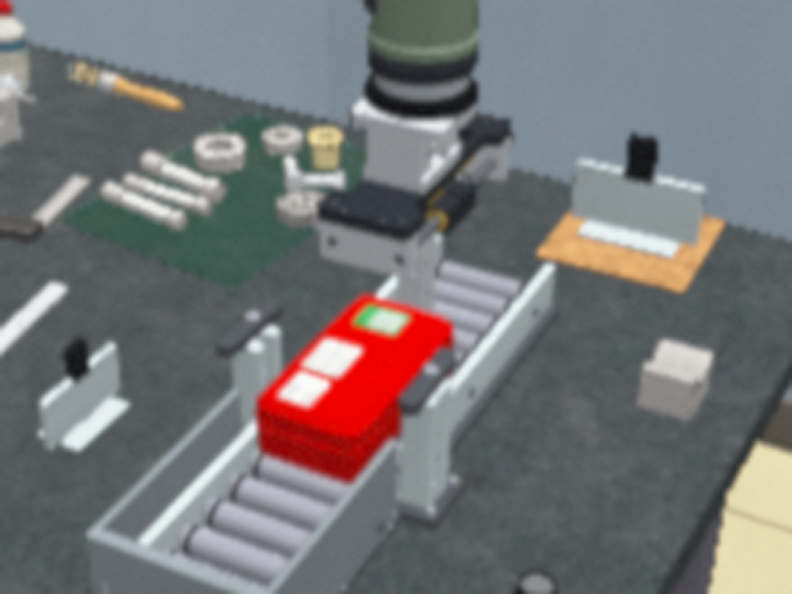

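Call:
{"method": "jog_arm", "body": {"plan": [[-0.03,0.6,0,0],[-0.04,0.8,0,0],[-0.04,0.8,0,0],[-0.04,0.8,0,0],[-0.04,0.8,0,0],[-0.04,0.8,0,0],[-0.04,0.8,0,0],[-0.04,0.8,0,0],[-0.04,0.8,0,0],[-0.04,0.8,0,0],[-0.04,0.8,0,0],[-0.04,0.8,0,0]]}}

```text
time_s: 21.15
ee_pos: [0.5534, 0.0727, 0.0644]
tool_rot: [[0.999, 0.044, -0.0], [0.044, -0.999, -0.0], [-0.0, 0.0, -1.0]]
ft_force: [0.4, -1.1, -1.3]
gripper_width: 0.0003
```

Run:
```python
from h import *
g=grab_frame('scene')
s=read_state();print(s['ee_pos'],s['ft_force'])
crop(g,180,140,400,305,3.6,'s11.png')
```

```text
[0.55313107 0.07415943 0.06439894] [-1.23258234  0.27611883 -0.67920957]
```

View pics/s11.png

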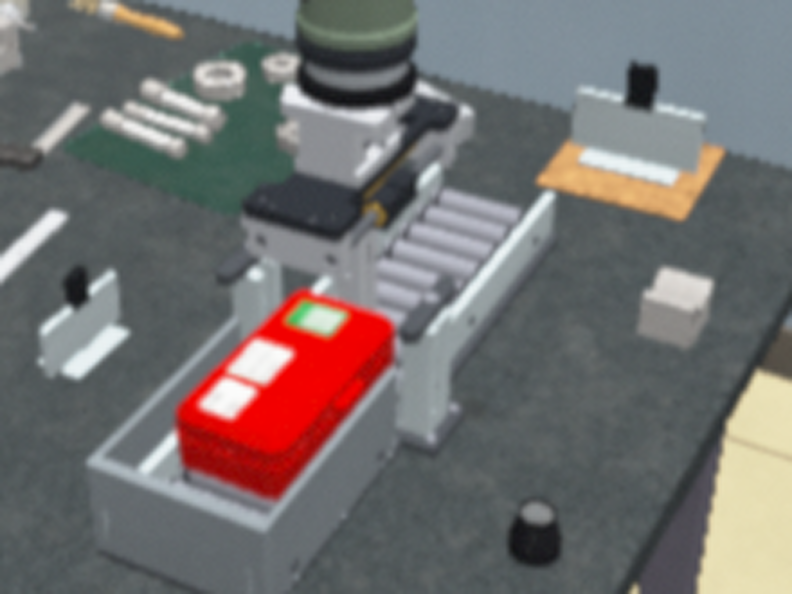

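Call:
{"method": "jog_arm", "body": {"plan": [[-0.02,0.5,0,0],[-0.02,0.5,0,0],[-0.02,0.5,0,0],[-0.02,0.5,0,0],[-0.02,0.4,0,0],[-0.01,0.3,0,0],[0,0.3,0,0],[0,0.2,0,0],[0,0.2,0,0],[0,0,0,0]]}}

```text
time_s: 22.03
ee_pos: [0.5525, 0.1064, 0.0644]
tool_rot: [[0.999, 0.044, 0.0], [0.044, -0.999, 0.001], [0.0, -0.001, -1.0]]
ft_force: [-0.8, -0.7, 0.1]
gripper_width: 0.0005
```

Run:
```python
from h import *
g=grab_frame('scene')
s=read_state();print(s['ee_pos'],s['ft_force'])
crop(g,180,140,400,305,3.6,'s12.png')
```

```text
[0.55265346 0.106229   0.06450263] [-0.31514313  0.42683984 -0.40194771]
```

View pics/s12.png

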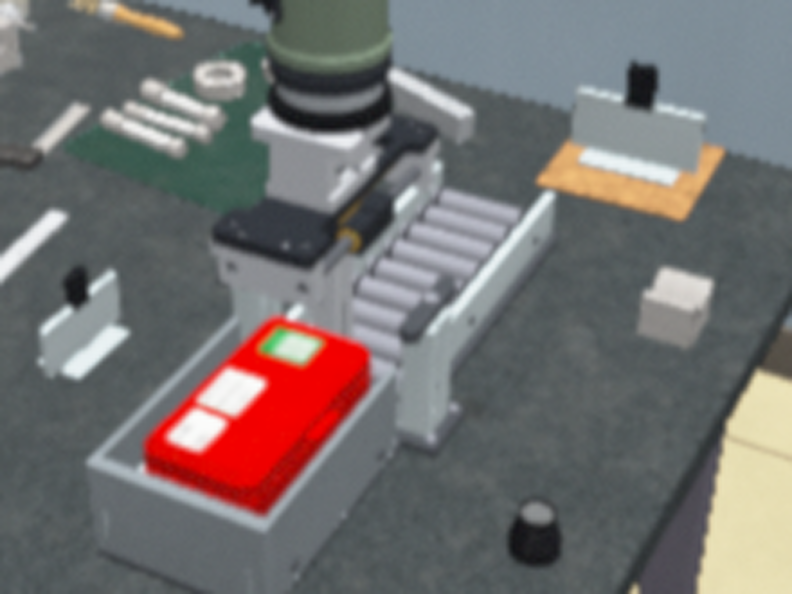

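Call:
{"method": "jog_arm", "body": {"plan": [[0,0.2,0,0],[0,0.2,0,0],[0,0.15,0,0],[0,0.15,0,0],[0,0.1,0,0],[0,0,0,0]]}}

```text
time_s: 22.58
ee_pos: [0.5525, 0.1142, 0.0645]
tool_rot: [[0.999, 0.044, 0.0], [0.044, -0.999, 0.0], [0.0, -0.0, -1.0]]
ft_force: [-0.7, -0.7, 0.3]
gripper_width: 0.0006
```

Call:
{"method": "jog_arm", "body": {"plan": [[0,0.1,0,0],[0,0.1,0,0],[0,0.1,0,0],[0,0,0,0]]}}

```text
time_s: 22.92
ee_pos: [0.5524, 0.1149, 0.0645]
tool_rot: [[0.999, 0.044, -0.0], [0.044, -0.999, -0.004], [-0.001, 0.004, -1.0]]
ft_force: [-1.7, -7.0, 2.5]
gripper_width: 0.0003
```

Run:
```python
from h import *
g=grab_frame('scene')
s=read_state();print(s['ee_pos'],s['ft_force'])
crop(g,180,140,400,305,3.6,'s13.png')
```

```text
[0.55246991 0.11491328 0.06450343] [-1.02930226 -6.98932293  1.46855868]
```

View pics/s13.png

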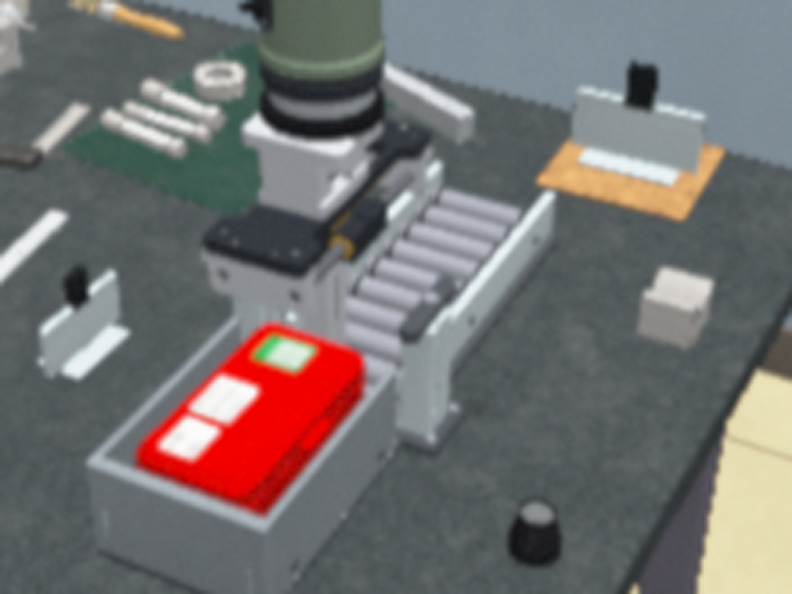

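The 7 N at y = 0.115 matches the predicted end stop, so the box is home. Backing off slowly, then up and clear.

Call:
{"method": "jog_arm", "body": {"plan": [[0,-0.1,0,0],[0,-0.1,0,0],[0,-0.1,0,0],[0,-0.3,0,0],[0,-0.6,0,0],[0,-1,0,0],[0,-1,0,0],[0,-0.5,1,0],[0,0,2,0],[0,0,2,0],[0,0,2,0],[0,0,2,0]]}}

```text
time_s: 23.97
ee_pos: [0.5525, 0.0791, 0.1561]
tool_rot: [[0.999, 0.043, 0.001], [0.043, -0.999, 0.0], [0.001, -0.0, -1.0]]
ft_force: [0.3, -0.2, 0.5]
gripper_width: 0.0004
```

Call:
{"method": "jog_arm", "body": {"plan": [[0,-1,2,0],[0,-2,1,0],[0,-3,0,0],[0,-3,0,0],[0,-3,0,0],[0,-3,0,0],[0,-3,0,0],[0,-3,0,0],[0,-2,0,0],[0,0,0,0],[0,0,0,0],[0,0,0,0]]}}

```text
time_s: 24.97
ee_pos: [0.5522, -0.1498, 0.1848]
tool_rot: [[0.999, 0.043, 0.0], [0.043, -0.999, 0.001], [0.0, -0.001, -1.0]]
ft_force: [-0.3, 0.5, 0.3]
gripper_width: 0.0004
```

Run:
```python
from h import *
g=grab_frame('scene');f=grab_frame('top')
s=read_state();print(s['time_s'],s['ee_pos'],s['ft_force'],abs(s['joint_velocities']).max())
crop(g,180,120,400,285,3.6,'s14.png');crop(f,165,125,365,255,4,'t14.png')
for c,F in(('top',f),('scene',g)):
  for n,z in(('box_center',.057),('gate_tab',.083),('v_block_center',.017),('loupe_center',.016)):
    print(c,n,[(round(m['conf'],2),at(F,*m['at'],z).round(3)) for m in mark_of(n,c)][:3])
```

```text
25.0667 [ 0.55235086 -0.14905701  0.18462649] [0.20933538 0.62352256 1.09071344] 0.007578632854447791
top box_center [(0.63, array([0.549, 0.201, 0.057]))]
top gate_tab [(0.97, array([ 0.491, -0.296,  0.083])), (0.74, array([0.743, 0.129, 0.083]))]
top v_block_center []
top loupe_center [(0.42, array([0.372, 0.154, 0.016]))]
scene box_center [(0.69, array([0.548, 0.209, 0.057])), (0.43, array([ 0.47 , -0.219,  0.057]))]
scene gate_tab [(0.64, array([0.711, 0.163, 0.083])), (0.57, array([ 0.486, -0.297,  0.083])), (0.48, array([0.498, 0.08 , 0.083]))]
scene v_block_center [(0.77, array([ 0.389, -0.101,  0.017]))]
scene loupe_center [(0.69, array([0.375, 0.166, 0.016]))]
```

View pics/s14.png

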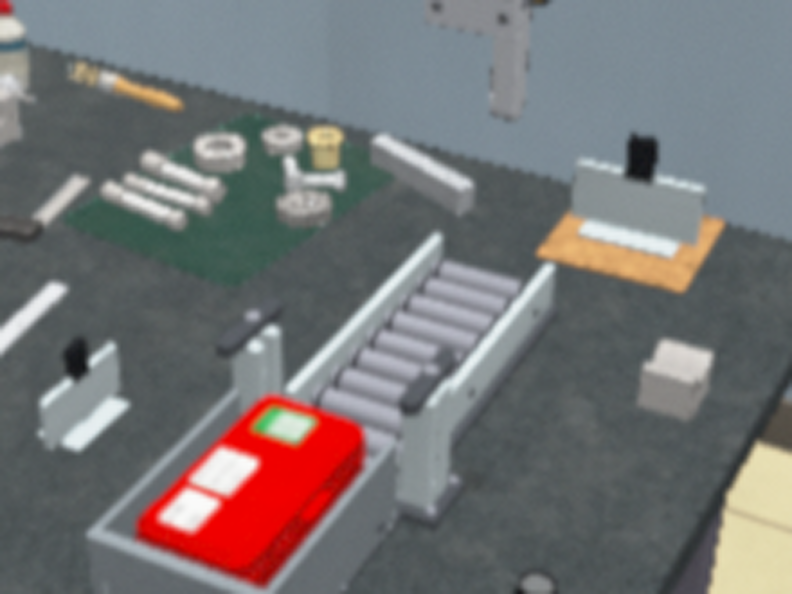

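View pics/t14.png

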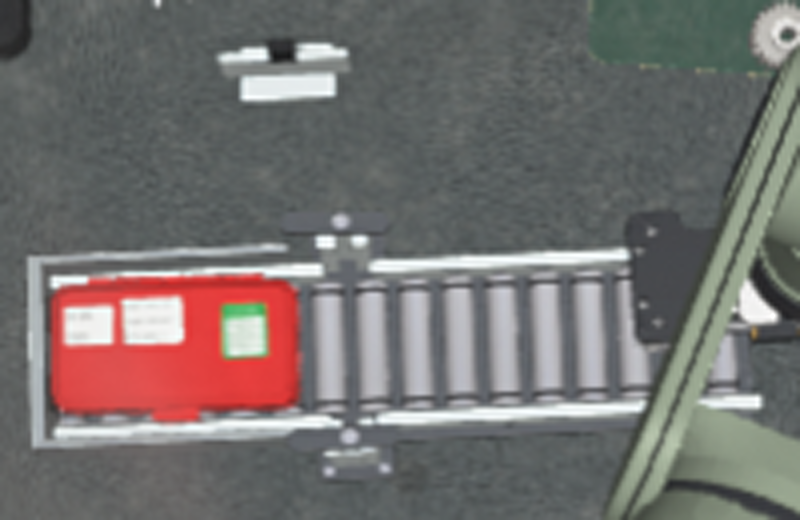

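Run:
```python
from h import *
f=grab_frame('top')
R=np.array([[np.cos(.042),-np.sin(.042)],[np.sin(.042),np.cos(.042)]])
for x,y in[(50,345),(300,345)]:
    p=at(f,125+y/4-.4,165+x/4-.4,.075);print(p, (p[:2]-[.5533,.0947])@R)
sign_off()
```

```text
[0.5493282  0.27963862 0.075     ] [0.00379684 0.18494229]
[0.54764196 0.12349652 0.075     ] [-0.00444395  0.0290087 ]
the job is handed in; nothing more can be done
```

The job is done and handed in at about 25 s of the 72 s allowed; the hand-in reports no verdict.

I swung both turn buttons aside with the closed fingertips. Then I lifted the gate straight out by its tab and set it on the middle of the cork mat. After that I pushed the red box along the rollers at about 0.1 m/s until it met the end stop.

**What the last checks showed**
- **Buttons:** in the last picture both bars lie along the line, so turned about 90°.
- **Gate:** it stands upright. I released it at (0.494, -0.307), against a mat middle of about (0.493, -0.307).
- **Box:** the push force rose to 7 N at the stop. In the last picture the front face is at y = 185 mm against the stop's 186 mm.
- **Robot:** the arm is clear of everything and at rest.
- **Bystanders:** neither the V-block nor the loupe looks moved in the pictures, and I never came near them.

**Checks that disagreed**
- **Gate:** the recognition network put the tab about 10 mm from my release point, which is still within the 35 mm allowed.
- **V-block:** its last position came from the other camera and differed by about 16 mm from the first. The network missed it in the last top view, so there was no like-for-like check.
- **Loupe:** the two cameras' last readings differed by about 12 mm.

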